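# Load the bench warmer and switch it on with its push-to-turn selector

## Task

Set the flat round flux tin on the warmer's loading tray and push it, upright, through the flap until it is wholly inside and the flap has fallen shut behind it. Then switch the warmer from off (the dot) to its first setting (the single bar): push the selector knob in, turn it one position clockwise, and let it spring back out. Leave the petri dish, wood block and tape roll where they are.

Things in the scene. Friction and masses are not known exactly. Their poses are not given: they have to be found in the camera images.
- warmer: Fixed grey bench warmer, 150 wide (y), 170 deep (x), 131 high. Origin at table level under the middle of its front face; +x points into it, z up. The front face ends at height 62; from there the panel slopes up and back at 35 degrees to x 98, height 131. Chamber inside: y +-44, floor height 3, back wall at x 164.
- tray (a point): Middle of the top face of the aluminium loading tray before the port (warmer's x -85, y 0, height 3; warmer's axes). Tray: warmer's x -140 to 0, y +-55, 3 thick, level with the chamber floor. Two guides, tops 14 above the table, stand on it from x -52 to 0; clear half width between them 44 at the entry, 37 at the port.
- port (a point): Middle of the lintel's lower front edge (warmer's x 0, y 0, height 56; warmer's axes). The port below it is y +-44, down to the floor. To push a thing clear of the flap, lean the tool back so that the fingertips lead under the lintel; 35 degrees suits.
- flap (a joint): Angle (rad) of the light aluminium flap (78 wide, 3 thick, 35 g) in the port. It hangs from a rod at warmer's x 3, height 53, down to height 16; 0 = shut, grows to 1.4 as its lower edge swings inward and up. It only opens inward and falls shut by its own weight, once the tin's rear edge is past x 25.
- selector_grip (a point): On the axis of the black selector knob amid the sloping panel; turns with it. z = knob axis, out of the panel (35 degrees from vertical, towards the front); x = pointer, along the bar grip. Bar 48 long (x), 16 wide (y), 26 high on a skirt of radius 30. The point is 15 above the skirt's top, 11 below the bar's top. Fingertips astride the bar can press the skirt.
- selector (a joint): Knob angle (rad), growing clockwise seen facing the panel (negative turn about the outward axis). About 0 at the start = dot (off, left of up-slope), 0.8 = single bar (straight up-slope), 1.6 = double bar. Out, it is locked at each position with up to 0.1 rad of play; it turns (friction 0.02 N m) only while pushed in over 4.5 mm, and springs out only within about 0.1 rad of a position.
- selector_push (a joint): How far the knob is pushed in (m): 0 = fully out, 0.007 = stop. Spring: 2.7 N at the start, 9 N at the stop. A knob released between positions stays in at about 0.0045.
- flux_tin: Loose flat round metal tin, diameter 50, height 19, about 60 g, standing on the table to the left of the tray. Origin at the centre of its underside, z up.
- microscope: Fixed obstacle on the right of the tray, always in the same place: stereo microscope, body 125 wide (y), base 210 wide, from 160 before to 158 behind its origin (x); eyepieces lean towards the robot and end 364 above the table. Origin at table level in its middle. A lamp, 100 high, lies at its left, up to 160 from its origin in +y. Swing over or round it.
- petri_dish: Bystander: round covered dish, diameter 60, height 13. Origin at the centre of its underside.
- wood_block: Bystander: hardwood block with drilled holes, 45 x 75 x 22. Origin at the centre of its underside.
- tape_roll: Bystander: roll of tape, diameter 68, height 17. Origin at the centre of its underside.
Things that resemble listed ones, but are neither listed nor needed, are in the scene too. What is meant by the flux_tin is not red, and is the larger of those in its own colour.

How it is judged (in metres and radians):
On the way, in this order (a step that is already met when the one before it is completed fails the run):
1. the tin is upright inside the warmer and the flap is shut (x of flux_tin in the frame of warmer between 0.03 and 0.15 m and y of flux_tin in the frame of warmer between -0.04 and 0.04 m and height (world z) of flux_tin below 0.02 m and angle between flux_tin's own z axis and vertical below 0.15 rad and value of joint flap below 0.06 rad), for 0.3 s.
2. the selector is at the single bar and has sprung out (value of joint selector between 0.68 and 0.92 rad and value of joint selector_push below 0.002 m), for 0.2 s.
At the end, for the whole second after the job is handed in: The flux tin stands upright (within 0.15 rad) and at rest on the chamber floor, its centre 30 to 150 mm behind the warmer's front face and within 40 mm of its middle; the flap hangs shut (within 0.06 rad); the selector points at the single bar (0.8 +- 0.12 rad) and has sprung out (within 2 mm) (all of step 1 and all of step 2 and linear speed of flux_tin below 0.02 m/s); the robot touches nothing.
It fails at once if the petri dish was moved by more than 20 mm (distance of petri_dish from where it was at the start of the episode above 0.02 m).
It fails at once if the wood block was moved by more than 20 mm (distance of wood_block from where it was at the start of the episode above 0.02 m).
It fails at once if the tape roll was moved by more than 20 mm (distance of tape_roll from where it was at the start of the episode above 0.02 m).
It also fails if it takes over 69 s, if anything falls off the work surface, if the arm or the gripper's body presses on something with over 40 N, if the wrist force passes 120 N, or if a joint passes its speed limit or range.

## Robot

A 7-joint arm with a two-finger parallel gripper is mounted at the origin on a cart in front of the work surface, level with it; the furniture and walls round the work are solid. World frame = base frame: x ahead of the robot, y to its left, z up, the work surface at z = 0. Lengths are in m, angles in degrees, forces in N, time in s.
With the tool pointing down it reaches from about 0.425 to 0.875 m from the base axis. Payload 4.7 kg.
Tool frame: the origin (TCP) lies between the finger pads; the fingertips stand env.finger_overhang ahead of it and the grasp point (between the pads) lies 5 mm behind it (env.finger_overhang is the distance from the TCP to the fingertips, in m); z points along the fingers, y is the line along which they close (so a half turn about z gives the same grasp; the last joint's range is limited). The gripper opens to 87 mm and grips with 3 to 60 N. Pads are 19 mm wide; open, the fingers measure 117 mm over their backs; the gripper's body (75 mm by 190 mm) begins 51 mm behind the grasp point.
Start: joints at [71.855, 18.392, -4.016, 83.108, 1.295, 78.541, -3.26], TCP at [0.211, -0.615, 0.237] pointing down, gripper open.
Joint ranges: [-163.93, 163.93], [-17.29, 119.83], [-79.2, 71.16], [3.27, 140.29], [-89.18, 269.18], [5.43, 117.66], [-154.24, 154.24]. Speed limits (degrees/s): [147.25, 147.25, 180, 180, 180, 180, 180].

## Interface

Orientations are given as [roll, pitch, yaw] about the fixed x, y, z axes, in that order (R = Rz(yaw) Ry(pitch) Rx(roll)).
In Python, from cell import telemetry, eyes, env, models gives the robot as it stands. The module is installed in compiled form; this text tells all that it offers.
- The arm moves only by the tool drive_tool, never from a script. Its arguments are lists of equal length, an entry for each row: "angular": the turn, a rotation vector about the tool's x, y, z in rad, a list of three; "delta_pos": the shift along the tool's x, y, z in cm, a list of three; "gripper": the finger opening in cm, from 0 to 8.7. A call has 1 to 20 rows; each row shifts and turns the commanded pose from where the row before left it, along the tool's axes as they then stand; what a row does not reach is not made up. A row lasts 1/10 s, in which the tool goes at most 50 mm and 8.59 degrees, less where a joint would pass 70% of its speed; a pose out of reach is approached as far as the arm can. A call with a gripper value outside its range is refused whole. The fingers move at their own pace and stop on an object; "squeeze" is the grip in N (left out, the last holds). Time passes only in rows, so rows that do not move let the fingers close. It gives the time, the measured TCP pose, the force, the opening and the grip force at its end, in the units of the state.
- telemetry.get_obs(): the state, without advancing time (a new reading comes with each control period).
- eyes.read_camera(name): name is "side" or "top"; returns a dict with "pixels" (384x512x3 uint8, red, green, blue), "mtx" (3x3 intrinsics, pixels), "origin" and "orientation" of the camera in the world. Camera axes: x right, y down, z forward; pixel columns grow to the right and rows downward; lengths in m; the calibration is good to about 2 mm. A picture is of the moment at which its call begins. There is no depth.
- env.sign_off(): hands the job in; it is judged then, once.
Trained networks look in a picture, given as the dict that the camera call returned (one of the last four; its "shot" number tells which), for a name from the list of things; names that differ only in an ending like _2 or _b are one class to them, and where a whole thing is asked for, a point or a joint stands for the part that bears it (a point fixed in the world has none). Each returns a list of dicts, best first, with "p" (0 to 1); they miss things now and then, are a little off and sometimes report something else, mostly with a low value. They report only what shows in the picture. A call takes as long as a camera call. They do not tell look-alikes from the thing itself.
- models.search_frame(picture, target): "centre" ([column, row] in pixels, amid what is visible of it).
- models.cut_out(picture, target): "pixels" (384x512 bool, what is visible of it) and "centre" ([column, row] in pixels, amid what is visible of it).
The state is a dict: "time_s": time; "qpos": joint angles; "joint_velocities": joint speeds; "effort": joint torques, N m; "tool_pos": TCP position; "tool_rot": TCP orientation; "force": force on the tool from outside, world axes, zero at the start; "wrist_torque": the same for the moment, N m; "grip_width": finger opening in m; "grasp_force": force on a finger pad.
Only numpy, scipy, OpenCV 4.12 (cv2) and the standard library are available. Lean on these libraries where they do the work, as an engineer would, in place of code of your own. Each camera call takes 0.05 s, during which the arm holds its last target. There are 200 camera calls.

## Working session

There is one attempt and no reset: what is moved stays moved. The work goes in short steps, Python scripts to look and compute and a tool call to move; the robot and the scene stay as the last step left them, time stands still between calls to the robot, and variables do not carry over. Pictures are saved under pics/ and viewed, at most 10 in all, crops included, and the job is handed in when it is done.

Besides the shell and the picture viewer there is one more tool, called after "Call:" in YAML: its name, and indented under it one key for each argument. drive_tool: Moves the arm, as the interface text tells. Its arguments: {"type":"object","properties":{"angular":{"type":"array","items":{"type":"array","items":{"type":"number"}}},"delta_pos":{"type":"array","items":{"type":"array","items":{"type":"number"}}},"gripper":{"type":"array","items":{"type":"number"}},"squeeze":{"type":"number"}},"required":["angular","delta_pos","gripper"]}

```bash
mkdir -p pics
cat > h.py <<'E'
import numpy as np, cv2
from scipy.spatial.transform import Rotation as Ro
from cell import telemetry, eyes, env, models
def ray(pic,px):
    K=np.array(pic["mtx"]);R=rot(pic["orientation"])
    d=R@np.linalg.inv(K)@np.array([px[0],px[1],1.]);return np.array(pic["origin"]),d
def rot(o):
    o=np.array(o,float)
    if o.shape==(3,3):return o
    return Ro.from_euler('xyz',o,degrees=True).as_matrix()
def at_z(pic,px,z):
    o,d=ray(pic,px);return o+d*(z-o[2])/d[2]
def proj(pic,P):
    K=np.array(pic["mtx"]);R=rot(pic["orientation"])
    c=R.T@(np.array(P,float)-np.array(pic["origin"]));u=K@c;return u[:2]/u[2]
E
python3 - <<'E'
from h import *
s=telemetry.get_obs();print(s,env.finger_overhang)
for n in("top","side"):
    p=eyes.read_camera(n);print(n,p["origin"],p["orientation"],p["mtx"])
    cv2.imwrite(f"pics/{n}0.png",cv2.resize(p["pixels"][:,:,::-1],(800,600)))
    for t in("flux_tin","petri_dish","wood_block","tape_roll","warmer","selector_grip","flap","microscope"):
        for r in models.search_frame(p,t):
            print(t,np.round(r["centre"],1),round(r["p"],2),np.round(at_z(p,r["centre"],0.01),3))
E
```

```text
{'time_s': 0.0, 'qpos': array([71.85363729, 18.43939955, -4.01512989, 83.1742358 ,  1.29478034,
       78.54008422, -3.26054828]), 'joint_velocities': array([ 0.04785136,  0.00473379, -0.00222948,  0.00979075, -0.0391613 ,
       -0.08506066,  0.15336949]), 'effort': array([-9.77288109e-04, -4.91284704e+01, -4.04574433e-01, -3.12533391e+01,
       -6.40514656e-02,  4.36721637e-02,  1.68771858e-04]), 'tool_pos': array([ 0.21091045, -0.61428279,  0.23546341]), 'tool_rot': array([-1.79891508e+02,  5.59685232e-03,  1.89551297e+01]), 'force': array([0.11523451, 0.57514922, 1.84168332]), 'wrist_torque': array([0.01302521, 0.01058354, 0.00159135]), 'grasp_force': 0.0, 'grip_width': 0.08710068304168114} 0.014
top [0.24740956 0.2057884  1.4385359 ] [-169.91480163   -1.15910596  -89.09789604] [[483.5241688    0.         251.72091573]
 [  0.         483.5241688  184.24935852]
 [  0.           0.           1.        ]]
flux_tin [182.3 221.3] 0.79 [0.387 0.384 0.01 ]
flux_tin [203.8 188.8] 0.52 [0.485 0.324 0.01 ]
flux_tin [178.1 192.6] 0.52 [0.472 0.4   0.01 ]
petri_dish [146.  232.2] 0.63 [0.35
[... 157 characters left out ...]
 ]
selector_grip [239.9 135.7] 0.82 [0.652 0.219 0.01 ]
flap [204.8 188.5] 0.58 [0.486 0.321 0.01 ]
side [0.27987178 1.05701672 0.71009503] [-125.53950637   -1.21596917 -164.05221137] [[398.28317752   0.         258.60198718]
 [  0.         398.28317752 193.63695542]
 [  0.           0.           1.        ]]
flux_tin [250.4 262.8] 0.67 [0.474 0.395 0.01 ]
flux_tin [286. 269.] 0.65 [0.387 0.389 0.01 ]
flux_tin [258.6 243.7] 0.51 [0.474 0.323 0.01 ]
petri_dish [283.8 308.3] 0.93 [0.366 0.503 0.01 ]
wood_block [221.3 307.5] 0.97 [0.496 0.541 0.01 ]
tape_roll [171.9 267.3] 0.74 [0.649 0.464 0.01 ]
warmer [205.8 198.6] 0.91 [0.677 0.182 0.01 ]
selector_grip [217.3 177.8] 0.85 [0.684 0.067 0.01 ]
```

View pics/top0.png

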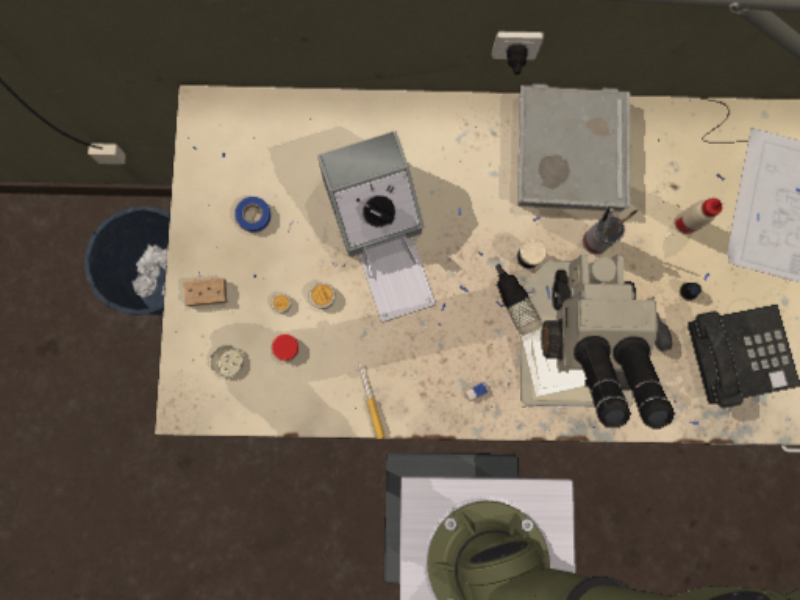

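Run:
```python
from h import *
p=eyes.read_camera("top");c=p["pixels"][90:250,120:300,::-1]
a=cv2.resize(c,None,fx=4,fy=3.75,interpolation=cv2.INTER_CUBIC);cv2.imwrite("pics/crop1.png",cv2.resize(c,(675,600),interpolation=cv2.INTER_CUBIC))
q=eyes.read_camera("side");c=q["pixels"][130:330,150:400,::-1]
cv2.imwrite("pics/crop2.png",cv2.resize(c,(750,600),interpolation=cv2.INTER_CUBIC))
for n,pp in(("top",p),("side",q)):
    for t in ("flux_tin",):
        for r in models.cut_out(pp,t):
            m=r["pixels"];print(n,t,r["p"],np.round(r["centre"],1),m.sum(),np.round(pp["pixels"][m].mean(0)))
```

```text
top flux_tin 0.67 [205.4 188. ] 211 [185. 145.  87.]
top flux_tin 0.66 [178.9 192.5] 130 [183. 146.  93.]
top flux_tin 0.64 [180.8 220.6] 200 [176.  46.  43.]
top flux_tin 0.2 [244.1 135.5] 5313 [141. 136. 134.]
side flux_tin 0.65 [174.3 273.2] 531 [ 63.  74. 108.]
side flux_tin 0.62 [284.7 269.7] 357 [172.  51.  48.]
side flux_tin 0.56 [255.1 241.6] 288 [166. 138.  97.]
side flux_tin 0.54 [250.6 265.2] 207 [169. 142. 102.]
side flux_tin 0.44 [214.2 177.6] 285 [38. 36. 37.]
```

View pics/crop1.png

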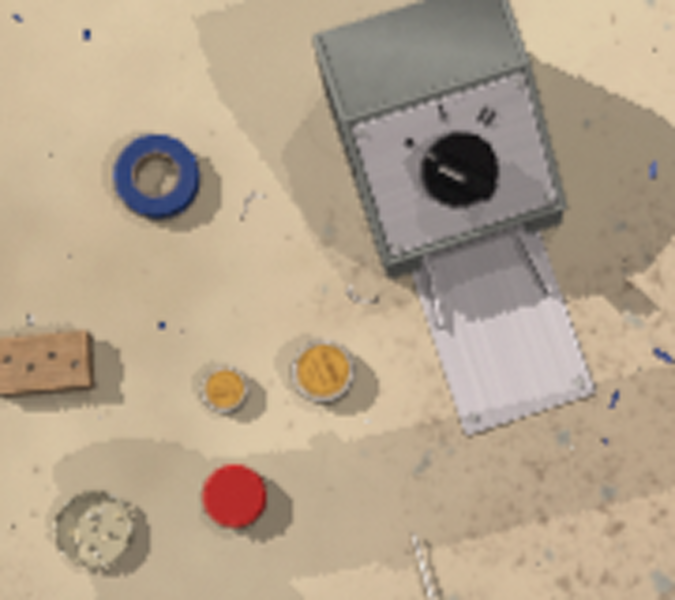

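View pics/crop2.png

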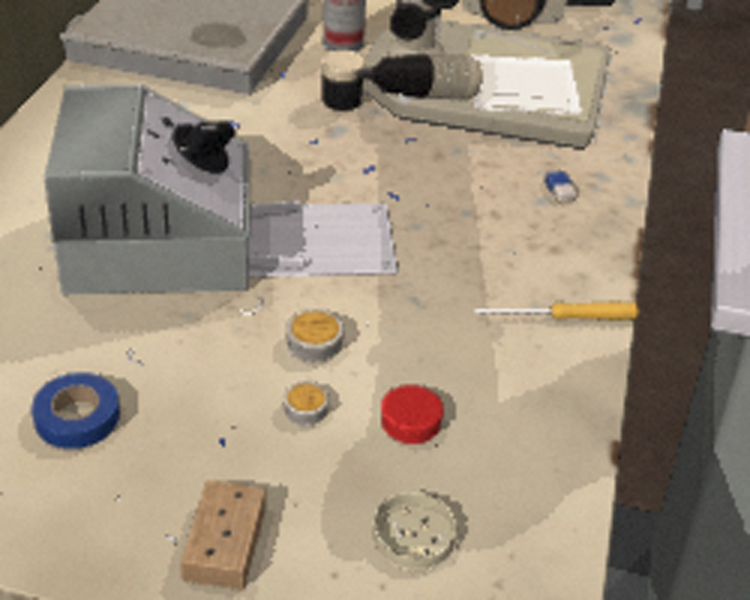

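The candidates for the flux tin in the top picture are red (182,221), small orange (179,193) and large orange (205,188.5). The tin isn't red and is the larger of its colour, so it is the large orange one at (205,188.5), and both crops confirm this. Next I fit the warmer pose to its corners.

```bash
cat >> h.py <<'E'
def W(w,P):
    c,s=np.cos(w[2]),np.sin(w[2]);P=np.array(P,float)/1000
    return np.array([w[0]+c*P[0]-s*P[1],w[1]+s*P[0]+c*P[1],P[2]])
E
python3 - <<'E'
from h import *
from scipy.optimize import least_squares
p=eyes.read_camera("top");q=eyes.read_camera("side")
T=lambda a,b:(120+a/3.75,90+b/3.75);S=lambda a,b:(150+a/3,130+b/3)
obs=[(p,(-140,55,3),T(468,435)),(p,(-140,-55,3),T(595,390)),(p,(98,75,131),T(350,121)),(p,(98,-75,131),T(527,67)),(p,(170,75,131),T(316,37)),
(q,(-140,55,3),S(397,272)),(q,(-140,-55,3),S(388,203)),(q,(0,75,0),S(247,288)),(q,(170,75,0),S(62,292)),(q,(170,75,131),S(48,178)),(q,(98,75,131),S(137,175)),(q,(98,-75,131),S(145,88)),(q,(0,75,62),S(247,225))]
f=lambda w:np.concatenate([proj(c,W(w,P))-o for c,P,o in obs])
r=least_squares(f,[0.55,0.18,0.2],loss='soft_l1');w=r.x;print(w,np.degrees(w[2]));print(np.round(f(w).reshape(-1,2),1))
# tin: both cams joint
m={}
res=[]
for n,pp,c0 in(("top",p,(205,188)),("side",q,(256,242))):
    for x in models.cut_out(pp,"flux_tin"):
        if np.hypot(*(np.array(x["centre"])-c0))<6:
            ys,xs=np.nonzero(x["pixels"]);res.append((n,pp,x["pixels"]))
            print(n,xs.min(),xs.max(),ys.min(),ys.max(),xs.mean(),ys.mean(),at_z(pp,(xs.mean(),ys.mean()),0.0095 if n=="side" else .015))
# fit cylinder hull bbox/centroid
a=np.linspace(0,2*np.pi,60)
def hull(pp,t):
    pts=np.array([proj(pp,(t[0]+.025*np.cos(b),t[1]+.025*np.sin(b),z)) for b in a for z in(0,.019)],np.float32)
    h=cv2.convexHull(pts);M=cv2.moments(h);return np.array([M['m10']/M['m00'],M['m01']/M['m00'],M['m00']])
for k,(n,pp,mm) in enumerate(res):
    ys,xs=np.nonzero(mm);c=np.array([xs.mean(),ys.mean()])
    t=least_squares(lambda t:hull(pp,t)[:2]-c,[0.48,0.32],diff_step=1e-3).x;print(n,t,hull(pp,t)[2],mm.sum())
E
```

```text
[0.58653198 0.19599598 0.33576418] 19.237870654807836
[[-0.5  0.2]
 [ 0.4  0.8]
 [-2.   0.2]
 [ 1.4 -1.2]
 [-0.6 -0.7]
 [ 1.1 -0.7]
 [ 0.2 -0.8]
 [ 1.1  0.5]
 [ 0.2  0.4]
 [-0.7 -1.1]
 [-1.7 -0.6]
 [-0.4 -1.6]
 [ 0.8  3.6]]
top 198 213 181 198 205.5695652173913 189.1 [0.48373538 0.31826784 0.015     ]
side 244 264 232 250 254.18910256410257 240.96794871794873 [0.48798536 0.31628745 0.0095    ]
top [0.4845292  0.31859984] 235.78450120100752 230
side [0.48809103 0.31588608] 302.4180478253402 312
```

Call:
drive_tool:
  angular:
    - [0, 0, 0]
    - [0, 0, 0]
    - [0, 0, 0]
    - [0, 0, 0]
    - [0, 0, 0]
    - [0, 0, 0]
    - [0, 0, 0]
    - [0, 0, 0]
    - [0, 0, 0]
    - [0, 0, 0]
    - [0, 0, 0]
    - [0, 0, 0]
    - [0, 0, 0]
    - [0, 0, 0]
    - [0, 0, 0]
    - [0, 0, 0]
    - [0, 0, 0]
    - [0, 0, 0]
    - [0, 0, 0]
    - [0, 0, 0]
  delta_pos:
    - [0, 0, -4]
    - [0, 0, -4]
    - [0, 0, -4]
    - [0, 0, -4]
    - [0, 0, -4]
    - [0, 0, -4]
    - [2.82, -2.5, 0]
    - [2.82, -2.5, 0]
    - [2.82, -2.5, 0]
    - [2.82, -2.5, 0]
    - [2.82, -2.5, 0]
    - [2.82, -2.5, 0]
    - [2.82, -2.5, 0]
    - [2.82, -2.5, 0]
    - [2.82, -2.5, 0]
    - [2.82, -2.5, 0]
    - [2.82, -2.5, 0]
    - [2.82, -2.5, 0]
    - [2.82, -2.5, 0]
    - [2.82, -2.5, 0]
  gripper: [8.7, 8.7, 8.7, 8.7, 8.7, 8.7, 8.7, 8.7, 8.7, 8.7, 8.7, 8.7, 8.7, 8.7, 8.7, 8.7, 8.7, 8.7, 8.7, 8.7]

```text
time_s: 3.3
tool_pos: [0.4713, -0.154, 0.4768]
tool_rot: [180.0, -0.0, 18.9]
force: [0.6, 0.8, 0.0]
grip_width: 0.0869
grasp_force: 0.0
```

Call:
drive_tool:
  angular:
    - [0, 0, 0]
    - [0, 0, 0]
    - [0, 0, 0]
    - [0, 0, 0]
    - [0, 0, 0]
    - [0, 0, 0]
    - [0, 0, 0]
    - [0, 0, 0]
    - [0, 0, 0]
    - [0, 0, 0]
    - [0, 0, 0]
    - [0, 0, 0]
    - [0, 0, 0]
    - [0, 0, 0]
    - [0, 0, 0]
    - [0, 0, 0]
    - [0, 0, 0]
    - [0, 0, 0]
    - [0, 0, 0]
    - [0, 0, 0]
  delta_pos:
    - [1.39, -3.67, 0]
    - [1.39, -3.67, 0]
    - [1.39, -3.67, 0]
    - [1.39, -3.67, 0]
    - [1.39, -3.67, 0]
    - [1.39, -3.67, 0]
    - [1.39, -3.67, 0]
    - [1.39, -3.67, 0]
    - [1.39, -3.67, 0]
    - [1.39, -3.67, 0]
    - [1.39, -3.67, 0]
    - [1.39, -3.67, 0]
    - [0, 0, 4.5]
    - [0, 0, 4.5]
    - [0, 0, 4.5]
    - [0, 0, 4.5]
    - [0, 0, 4.5]
    - [0, 0, 4.5]
    - [0, 0, 4.5]
    - [0, 0, 4]
  gripper: [8.7, 8.7, 8.7, 8.7, 8.7, 8.7, 8.7, 8.7, 8.7, 8.7, 8.7, 8.7, 8.7, 8.7, 8.7, 8.7, 8.7, 8.7, 8.7, 8.7]

```text
time_s: 5.3
tool_pos: [0.4852, 0.3145, 0.1195]
tool_rot: [180.0, 0.0, 18.9]
force: [-0.1, 0.7, -0.0]
grip_width: 0.0871
grasp_force: 0.0
```

Run:
```python
from h import *
s=telemetry.get_obs();print(np.round(s["tool_pos"],4),s["tool_rot"],np.round(s["qpos"],1),s["time_s"])
w=[0.5865,0.196,0.3358]
q=eyes.read_camera("side")
im=q["pixels"][:,:,::-1].copy()
im=cv2.resize(im,None,fx=3,fy=3,interpolation=cv2.INTER_CUBIC)
def dot(P,c=(0,255,0)):
    u=(proj(q,P)+.5)*3;cv2.circle(im,tuple(int(v) for v in u),3,c,-1)
for P in[(-140,55,3),(-140,-55,3),(0,55,3),(0,75,0),(0,75,62),(98,75,131),(98,-75,131),(0,-75,62),(0,44,56),(0,-44,56),(49,0,96.3)]:dot(W(w,P))
dot(s["tool_pos"],(0,0,255))
cv2.imwrite("pics/s2.png",im[250:850,450:1150])
```

```text
[0.4852 0.3145 0.1195] [1.79961376e+02 2.66248629e-02 1.89309844e+01] [   6.9   22.4  -51.2  100.2   18.9   66.5 -120.9] 5.3
```

View pics/s2.png

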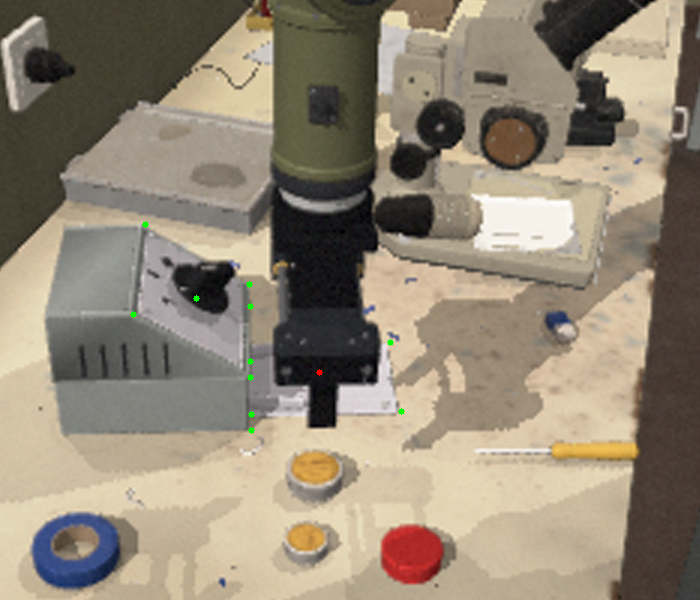

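Call:
drive_tool:
  angular:
    - [0, 0, 0]
    - [0, 0, 0]
    - [0, 0, 0]
    - [0, 0, 0]
    - [0, 0, 0]
    - [0, 0, 0]
    - [0, 0, 0]
    - [0, 0, 0]
    - [0, 0, 0]
    - [0, 0, 0]
    - [0, 0, 0]
    - [0, 0, 0]
    - [0, 0, 0]
  delta_pos:
    - [0.17, -0.2, 0]
    - [0, 0, 0]
    - [0, 0, 2]
    - [0, 0, 2]
    - [0, 0, 2]
    - [0, 0, 2]
    - [0, 0, 2.1]
    - [0, 0, 0]
    - [0, 0, 0]
    - [0, 0, 0]
    - [0, 0, 0]
    - [0, 0, 0]
    - [0, 0, 0]
  gripper: [7.0, 7.0, 7.0, 7.0, 7.0, 7.0, 7.0, 7.0, 4, 4, 4, 4, 4]
  squeeze: 12

```text
time_s: 6.65
tool_pos: [0.4874, 0.318, 0.0218]
tool_rot: [180.0, -0.1, 18.9]
force: [0.4, -0.8, 6.1]
grip_width: 0.0478
grasp_force: 12.0
```

Call:
drive_tool:
  angular:
    - [0, 0, 0]
    - [0, 0, 0]
    - [0, 0, 0]
    - [0, 0, 0]
    - [0, 0, 0]
    - [0, 0, 0]
    - [0, 0, 0]
    - [0, 0, 0]
    - [0, 0, 0]
    - [0, 0, 0]
  delta_pos:
    - [0, 0, -2]
    - [0, 0, -2]
    - [0, 0, -2]
    - [-0.61, 2.96, 0]
    - [-0.61, 2.96, 0]
    - [-0.61, 2.96, 0]
    - [-0.61, 2.96, 0]
    - [-0.61, 2.96, 0]
    - [0, 0, 0]
    - [0, 0, 0]
  gripper: [4, 4, 4, 4, 4, 4, 4, 4, 4, 4]

```text
time_s: 7.65
tool_pos: [0.5057, 0.1671, 0.0805]
tool_rot: [-180.0, 0.0, 18.8]
force: [0.0, 0.7, -0.3]
grip_width: 0.0476
grasp_force: 12.0
```

Run:
```python
from h import *
s=telemetry.get_obs();print(np.round(s["tool_pos"],4),s["tool_rot"],np.round(s["qpos"],1),s["grip_width"])
w=[0.5865,0.196,0.3358]
q=eyes.read_camera("side")
im=cv2.resize(q["pixels"][:,:,::-1],None,fx=3,fy=3,interpolation=cv2.INTER_CUBIC)
def dot(P,c=(0,255,0)):
    u=(proj(q,P)+.5)*3;cv2.circle(im,tuple(int(v) for v in u),3,c,-1)
dot(W(w,(-85,0,3)))
dot(W(w,(-140,55,3)));dot(W(w,(-140,-55,3)));dot(W(w,(-52,50,14)));dot(s["tool_pos"],(0,0,255))
cv2.imwrite("pics/s3.png",im[400:850,450:1050])
```

```text
[0.5057 0.1671 0.0805] [-1.79998707e+02  5.12489296e-03  1.88378122e+01] [  22.6   18.6  -49.8  108.6   16.3   60.2 -105.1] 0.04760454293342323
```

View pics/s3.png

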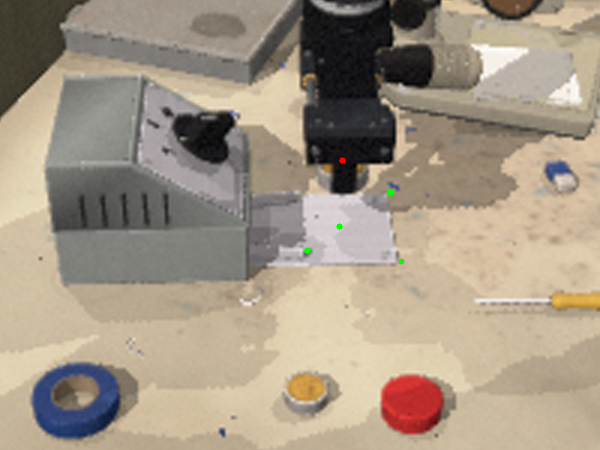

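Call:
drive_tool:
  angular:
    - [0, 0, 0]
    - [0, 0, 0]
    - [0, 0, 0]
    - [0, 0, 0]
    - [0, 0, 0]
    - [0, 0, 0]
    - [0, 0, 0]
    - [0, 0, 0]
    - [0, 0, 0]
    - [0, 0, 0]
  delta_pos:
    - [0, 0, 2]
    - [0, 0, 2]
    - [0, 0, 1]
    - [0, 0, 0.5]
    - [0, 0, 0]
    - [0, 0, 0]
    - [0, 0, 0]
    - [0, 0, 0]
    - [0, 0, 0]
    - [0, 0, 0]
  gripper: [4, 4, 4, 4, 4, 4, 6.5, 6.5, 6.5, 6.5]

```text
time_s: 8.7
tool_pos: [0.5059, 0.1676, 0.0257]
tool_rot: [180.0, -0.0, 18.9]
force: [0.1, -0.0, 0.1]
grip_width: 0.0637
grasp_force: 0.0
```

Call:
drive_tool:
  angular:
    - [0, 0, 0]
    - [0, 0, 0]
    - [0, 0, 0]
    - [0, 0, 0]
    - [0, 0, 0]
    - [0, 0.131, 0]
    - [0, 0.131, 0]
    - [0, 0.131, 0]
    - [0, 0.131, 0]
    - [0, 0.131, 0]
    - [0, 0.131, 0]
    - [0, 0, 0]
  delta_pos:
    - [0, 0, -2.5]
    - [0, 0, -2.5]
    - [0, 0, -2.5]
    - [-3, 0, 0]
    - [-2.8, 0, 0]
    - [0, 0, 0]
    - [0, 0, 0]
    - [0, 0, 0]
    - [0, 0, 0]
    - [0, 0, 0]
    - [0, 0, 0]
    - [0, 0, 0]
  gripper: [6.5, 6.5, 6.5, 1.6, 1.6, 1.6, 1.6, 1.6, 1.6, 1.6, 1.6, 1.6]

```text
time_s: 9.9
tool_pos: [0.4852, 0.1639, 0.1107]
tool_rot: [-179.6, -37.9, 19.1]
force: [-0.5, -0.1, -0.2]
grip_width: 0.0161
grasp_force: 0.0
```

```bash
cat > loc.py <<'E'
from h import *
from scipy.optimize import least_squares
a=np.linspace(0,2*np.pi,60)
w=[0.5865,0.196,0.3358]
def hull(pp,t):
    pts=np.array([proj(pp,(t[0]+.025*np.cos(b),t[1]+.025*np.sin(b),z)) for b in a for z in(.003,.022)],np.float32)
    h=cv2.convexHull(pts);M=cv2.moments(h);return np.array([M['m10']/M['m00'],M['m01']/M['m00'],M['m00']])
def inw(t):
    c,s=np.cos(w[2]),np.sin(w[2]);d=np.array(t[:2])-w[:2];return np.round([1000*(c*d[0]+s*d[1]),1000*(-s*d[0]+c*d[1])],1)
def state():
    s=telemetry.get_obs();print(np.round(s["tool_pos"],4),np.round(s["tool_rot"],1),np.round(s["qpos"],1),"tcp in w",inw(s["tool_pos"]),s["tool_pos"][2]);return s
E
python3 - <<'E'
from loc import *
state()
for n in("top","side"):
    q=eyes.read_camera(n)
    cv2.imwrite(f"pics/{n}4.png",cv2.resize(q["pixels"][:,:,::-1],None,fx=3,fy=3,interpolation=cv2.INTER_CUBIC)[250:850,450:1150])
    for x in models.cut_out(q,"flux_tin"):
        m=x["pixels"];ys,xs=np.nonzero(m);c=np.array([xs.mean(),ys.mean()])
        t=least_squares(lambda t:hull(q,t)[:2]-c,[0.5,0.17],diff_step=1e-3).x
        print(n,round(x["p"],2),c,np.round(t,3),inw(t),m.sum(),hull(q,t)[2],q["pixels"][m].mean(0))
E
```

```text
[0.4852 0.1639 0.1107] [-179.6  -37.9   19.1] [ 27.7 -17.3 -45.2 140.2 -42.   17.7 -54.7] tcp in w [-106.2    3.1] 0.11072820970930274
top 0.68 [253.88043478 180.4673913 ] [0.513 0.175] [-76.4   4.1] 92 233.48600937821902 [165.79347826 129.69565217  78.19565217]
top 0.48 [181.98611111 222.10648148] [0.384 0.384] [-128.9  244.6] 216 243.377944453503 [197.07407407  52.69907407  50.05555556]
side 0.8 [286.74220963 267.73371105] [0.386 0.387] [-126.6  246. ] 353 366.93277300614864 [180.54107649  51.39376771  48.05382436]
side 0.61 [262.40101523 205.92385787] [0.507 0.169] [-84.2   0.6] 197 232.57334907876793 [164.44670051 137.41624365  97.49746193]
side 0.57 [251.55675676 263.84324324] [0.47  0.399] [-42.9 230.1] 185 358.9413020272041 [159.34594595 133.39459459  94.22702703]
side 0.28 [218.02739726 176.75684932] [0.683 0.064] [  47.5 -156.8] 292 184.1869250163436 [46.96575342 44.71232877 44.53424658]
```

View pics/side4.png

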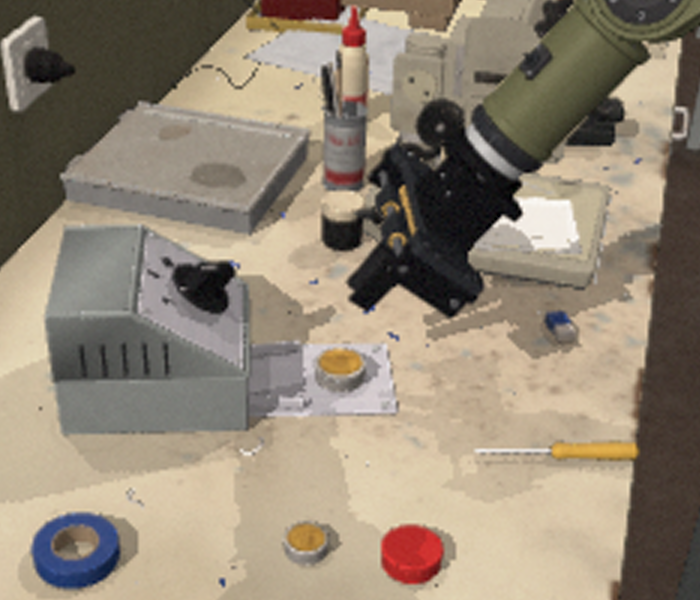

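Call:
drive_tool:
  angular:
    - [0, -0.132, 0]
    - [0, -0.132, 0]
    - [0, -0.132, 0]
    - [0, -0.132, 0]
    - [0, -0.132, 0]
    - [0, 0, 0]
    - [0, 0, 0]
  delta_pos:
    - [0, 0, 0]
    - [0, 0, 0]
    - [0, 0, 0]
    - [0, 0, 0]
    - [0, 0, 0]
    - [-2.2, 0.2, 0]
    - [0, 0, 0]
  gripper: [1.6, 1.6, 1.6, 1.6, 1.6, 1.6, 1.6]

```text
time_s: 10.8
tool_pos: [0.4518, 0.1624, 0.1002]
tool_rot: [-177.6, -5.1, 20.1]
force: [-0.2, -0.3, 1.0]
grip_width: 0.0161
grasp_force: 0.0
```

```bash
python3 -c "
from loc import *
state()"
```

```text
[0.4518 0.1624 0.1002] [-177.6   -5.1   20.1] [ 52.4   9.7 -76.7 118.1   9.1  54.7 -98.3] tcp in w [-138.2   12.7] 0.1001985516204329
```

```bash
cat >> loc.py <<'E'
def goal(xw,yw,z,lean,spin=0):
    """tool delta (cm) and rotvec (tool) to TCP at warmer xw,yw mm, height z m, lean deg, spin about tool z deg"""
    s=state();R=rot(s["tool_rot"])
    Rg=Ro.from_euler('z',w[2]).as_matrix()@np.diag([1,-1,-1])@Ro.from_euler('y',lean,degrees=True).as_matrix()@Ro.from_euler('z',spin,degrees=True).as_matrix()
    P=W(w,(xw,yw,0));P[2]=z;d=P-s["tool_pos"]
    print("rotvec",np.round(Ro.from_matrix(R.T@Rg).as_rotvec(),3),"d now-tool cm",np.round(100*R.T@d,2),"d goal-tool cm",np.round(100*Rg.T@d,2))
E
python3 -c "
from loc import *
goal(-128,0,.06,0)"
```

```text
[0.4518 0.1624 0.1002] [-177.6   -5.1   20.1] [ 52.4   9.7 -76.7 118.1   9.1  54.7 -98.3] tcp in w [-138.2   12.7] 0.1001985516204329
rotvec [-0.043 -0.089  0.017] d now-tool cm [0.64 1.46 4.04] d goal-tool cm [1.02 1.27 4.02]
```

Call:
drive_tool:
  angular:
    - [-0.043, -0.089, 0.017]
    - [0, 0, 0]
    - [0, 0, 0]
    - [0, 0, 0]
  delta_pos:
    - [0, 0, 0]
    - [0.5, 0.63, 2]
    - [0.5, 0.63, 2]
    - [0, 0, 0]
  gripper: [1.6, 1.6, 1.6, 1.6]

```text
time_s: 11.2
tool_pos: [0.4703, 0.1489, 0.0647]
tool_rot: [178.6, -0.6, 19.1]
force: [-0.1, 0.5, -0.1]
grip_width: 0.0159
grasp_force: 0.0
```

```bash
python3 -c "
from loc import *
goal(-126,0,.023,0)"
```

```text
[0.4703 0.1489 0.0647] [178.6  -0.6  19.1] [  37.7   20.1  -66.4  114.8   23.4   58.7 -110.8] tcp in w [-125.2   -6.1] 0.064695682051452
rotvec [ 0.024 -0.011 -0.003] d now-tool cm [-0.13 -0.71  4.15] d goal-tool cm [-0.08 -0.61  4.17]
```

Call:
drive_tool:
  angular:
    - [0.024, -0.011, -0.003]
    - [0, 0, 0]
    - [0, 0, 0]
    - [0, 0, 0]
  delta_pos:
    - [0, 0, 0]
    - [-0.1, -0.6, 2]
    - [0, 0, 1.2]
    - [0, 0, 0]
  gripper: [1.6, 1.6, 1.6, 1.6]

```text
time_s: 11.6
tool_pos: [0.4662, 0.1563, 0.0326]
tool_rot: [-179.7, 0.1, 19.4]
force: [-1.2, -0.4, -0.7]
grip_width: 0.0162
grasp_force: 0.0
```

```bash
python3 -c "
from loc import *
goal(-122,0,.023,0)"
```

```text
[0.4662 0.1563 0.0326] [-1.797e+02  1.000e-01  1.940e+01] [  35.1   24.   -64.   115.7   25.7   56.1 -112.5] tcp in w [-126.6    2.2] 0.03264079757668541
rotvec [-0.005  0.002  0.002] d now-tool cm [0.46 0.22 0.96] d goal-tool cm [0.46 0.22 0.96]
```

Call:
drive_tool:
  angular:
    - [-0.005, 0.002, 0.002]
    - [0, 0, 0]
    - [0, 0, 0]
    - [0, 0, 0]
    - [0, 0, 0]
    - [0, 0, 0]
    - [0, 0, 0]
    - [0, 0, 0]
    - [0, 0, 0]
    - [0, 0, 0]
    - [0, 0, 0]
    - [0, 0, 0]
  delta_pos:
    - [0, 0.2, 0.9]
    - [0, 0, 0]
    - [1, 0, 0]
    - [1, 0, 0]
    - [1, 0, 0]
    - [1, 0, 0]
    - [1, 0, 0]
    - [1, 0, 0]
    - [1, 0, 0]
    - [1, 0, 0]
    - [0, 0, 0]
    - [0, 0, 0]
  gripper: [1.6, 1.6, 1.6, 1.6, 1.6, 1.6, 1.6, 1.6, 1.6, 1.6, 1.6, 1.6]

```text
time_s: 12.8
tool_pos: [0.5429, 0.1822, 0.0236]
tool_rot: [-179.8, -0.1, 19.3]
force: [0.0, 0.1, -0.0]
grip_width: 0.0162
grasp_force: 0.0
```

Run:
```python
from loc import *
goal(-20,0,.024,0)
for n in("side","top"):
    q=eyes.read_camera(n)
    for x in models.cut_out(q,"flux_tin"):
        print(n,round(x["p"],2),x["centre"],x["pixels"].sum())
    print(n,"expect",proj(q,W(w,(-12,0,12))))
    if n=="side":cv2.imwrite("pics/s5.png",cv2.resize(q["pixels"][:,:,::-1],None,fx=3,fy=3,interpolation=cv2.INTER_CUBIC)[400:750,450:950])
```

```text
[0.5429 0.1822 0.0236] [-1.798e+02 -1.000e-01  1.930e+01] [  25.3   33.1  -57.4  105.2   32.1   59.7 -115.6] tcp in w [-45.7   1.4] 0.023647651629321455
rotvec [-0.003 -0.001  0.001] d now-tool cm [ 2.57  0.14 -0.03] d goal-tool cm [ 2.57  0.14 -0.04]
side 0.88 [286.8, 266.5] 339
side 0.72 [250.9, 262.6] 185
side 0.61 [238.6, 209.5] 109
side expect [237.410252  206.3137156]
top 0.57 [182.1, 220.4] 220
top expect [248.42679271 160.2297009 ]
```

View pics/s5.png

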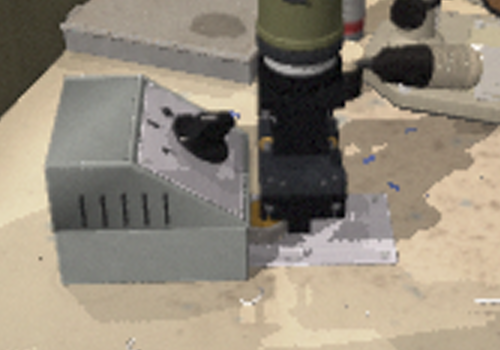

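Call:
drive_tool:
  angular:
    - [0, 0, 0]
    - [0, 0, 0]
    - [0, 0, 0]
    - [0, 0, 0]
    - [0, 0, 0]
    - [0, 0, 0]
    - [0, 0.131, 0]
    - [0, 0.131, 0]
    - [0, 0.131, 0]
    - [0, 0.131, 0]
    - [0, 0.131, 0]
    - [0, 0.131, 0]
    - [0, 0, 0]
    - [0, 0, 0]
  delta_pos:
    - [1, 0.1, 0]
    - [1, 0, 0]
    - [0, 0, 0]
    - [-1.5, 0, 0]
    - [-1.5, 0, -2]
    - [0, 0, -2]
    - [0, 0, 0]
    - [0, 0, 0]
    - [0, 0, 0]
    - [0, 0, 0]
    - [0, 0, 0]
    - [0, 0, 0]
    - [0, 0, 0]
    - [0, 0, 0]
  gripper: [1.6, 1.6, 1.6, 1.6, 1.6, 1.6, 1.6, 1.6, 1.6, 1.6, 1.6, 1.6, 1.6, 1.6]

```text
time_s: 14.4
tool_pos: [0.5341, 0.1736, 0.0621]
tool_rot: [178.7, -37.6, 20.2]
force: [0.4, 0.1, -0.6]
grip_width: 0.0158
grasp_force: 0.0
```

Run:
```python
from loc import *
goal(-42,0,.023,45)
```

```text
[0.5341 0.1736 0.0621] [178.7 -37.6  20.2] [  39.5    1.7  -60.9  136.    30.1    6.4 -120. ] tcp in w [-56.8  -3.9] 0.06208916224709668
rotvec [0.011 0.129 0.014] d now-tool cm [-1.21 -0.45  4.  ] d goal-tool cm [-1.72 -0.39  3.81]
```

Run:
```python
from loc import *
goal(-39,0,.0225,37)
```

```text
[0.5341 0.1736 0.0621] [178.7 -37.6  20.2] [  39.5    1.7  -60.9  136.    30.1    6.4 -120. ] tcp in w [-56.8  -3.9] 0.06208916224709668
rotvec [ 0.012 -0.011  0.013] d now-tool cm [-1.   -0.45  4.22] d goal-tool cm [-0.96 -0.39  4.23]
```

Call:
drive_tool:
  angular:
    - [0.012, -0.011, 0.013]
    - [0, 0, 0]
    - [0, 0, 0]
    - [0, 0, 0]
    - [0, 0, 0]
    - [0, 0, 0]
  delta_pos:
    - [0, 0, 0]
    - [-0.3, -0.2, 1.2]
    - [-0.3, -0.1, 1.2]
    - [-0.3, -0.1, 1.2]
    - [0, 0, 0]
    - [0, 0, 0]
  gripper: [1.6, 1.6, 1.6, 1.6, 1.6, 1.6]

```text
time_s: 15.0
tool_pos: [0.5425, 0.1779, 0.0394]
tool_rot: [-179.9, -36.9, 19.0]
force: [0.5, -0.8, -0.3]
grip_width: 0.0159
grasp_force: 0.0
```

Run:
```python
from loc import *
goal(-39,0,.022,37)
```

```text
[0.5425 0.1779 0.0394] [-179.9  -36.9   19. ] [  20.4    6.   -42.6  135.4   58.4    5.9 -148.2] tcp in w [-47.5  -2.6] 0.03940799045386984
rotvec [ 0.001  0.001 -0.004] d now-tool cm [-0.37 -0.26  1.9 ] d goal-tool cm [-0.37 -0.26  1.9 ]
```

Call:
drive_tool:
  angular:
    - [0, -0.035, 0]
    - [0, 0, 0]
    - [0, 0, 0]
    - [0, 0, 0]
    - [0, 0, 0]
  delta_pos:
    - [0, 0, 0]
    - [-0.2, -0.13, 0.9]
    - [-0.2, -0.13, 0.9]
    - [0, 0, 0]
    - [0, 0, 0]
  gripper: [1.6, 1.6, 1.6, 1.6, 1.6]

```text
time_s: 15.5
tool_pos: [0.5486, 0.1808, 0.0224]
tool_rot: [180.0, -35.2, 18.8]
force: [-0.1, -0.0, 0.1]
grip_width: 0.0157
grasp_force: 0.0
```

Run:
```python
from loc import *
goal(-20,0,.022,35)
```

```text
[0.5486 0.1808 0.0224] [180.  -35.2  18.8] [  14.6    9.2  -37.4  133.9   63.8    7.5 -153.3] tcp in w [-40.8  -1.9] 0.022448308178253825
rotvec [ 0.005 -0.004 -0.006] d now-tool cm [ 1.67 -0.2   1.24] d goal-tool cm [ 1.68 -0.19  1.23]
```

Call:
drive_tool:
  angular:
    - [0, 0, 0]
    - [0, 0, 0]
    - [0, -0.122, 0]
    - [0, -0.122, 0]
    - [0, -0.122, 0]
    - [0, -0.122, 0]
    - [0, -0.122, 0]
    - [0, 0, -0.147]
    - [0, 0, -0.147]
    - [0, 0, -0.147]
    - [0, 0, -0.147]
    - [0, 0, -0.147]
    - [0, 0, -0.147]
    - [0, 0, -0.147]
  delta_pos:
    - [0, 0, -3]
    - [0, 0, -3]
    - [0, 0, 0]
    - [0, 0, 0]
    - [0, 0, 0]
    - [0, 0, 0]
    - [0, 0, -0.5]
    - [0, 0, 0]
    - [0, 0, 0]
    - [0, 0, 0]
    - [0, 0, 0]
    - [0, 0, 0]
    - [0, 0, 0]
    - [0, 0, 0]
  gripper: [1.6, 1.6, 1.6, 1.6, 1.6, 1.6, 1.6, 1.6, 1.6, 1.6, 1.6, 1.6, 1.6, 1.6]

```text
time_s: 16.9
tool_pos: [0.5367, 0.1669, 0.0502]
tool_rot: [178.5, -0.4, 77.2]
force: [-3.4, -22.8, -1.9]
grip_width: 0.0162
grasp_force: 0.0
```

Run:
```python
from loc import *
goal(-60,0,.07,0,-180)
```

```text
[0.5367 0.1669 0.0502] [178.5  -0.4  77.2] [ 32.7  32.1 -65.  106.8  34.1  61.5 -58.4] tcp in w [-56.6 -11. ] 0.050192956856882576
rotvec [ 0.022  0.024 -2.13 ] d now-tool cm [ 0.77 -0.82 -2.  ] d goal-tool cm [ 0.34  1.1  -1.98]
```

Call:
drive_tool:
  angular:
    - [0, 0, 0]
    - [0, 0, 0]
    - [0, 0, 0]
    - [0, 0, 0]
    - [0, 0, 0]
  delta_pos:
    - [-0.5, -0.8, -0.5]
    - [-1.0, -1.6, -1]
    - [-0.5, -0.8, -3]
    - [0, 0, -3]
    - [0, 0, 0]
  gripper: [1.6, 1.6, 1.6, 1.6, 1.6]

```text
time_s: 17.4
tool_pos: [0.5011, 0.1614, 0.1281]
tool_rot: [178.1, -1.0, 77.3]
force: [0.5, 0.0, 0.4]
grip_width: 0.0161
grasp_force: 0.0
```

Run:
```python
from loc import *
goal(-60,0,.12,0,-180)
q=eyes.read_camera("side");p=eyes.read_camera("top")
a=cv2.resize(q["pixels"][130:260,150:300,::-1],(600,520),interpolation=cv2.INTER_CUBIC)
cv2.imwrite("pics/s6.png",a)
for x in models.search_frame(q,"flux_tin")+models.search_frame(q,"selector_grip"):print(x)
```

```text
[0.5011 0.1614 0.1281] [178.1  -1.   77.3] [ 44.   22.1 -75.1 108.3  24.2  65.5 -52.4] tcp in w [-92.1  -4.5] 0.12813350063651838
rotvec [ 0.039  0.025 -2.129] d now-tool cm [2.07 2.45 0.93] d goal-tool cm [-3.21  0.45  0.81]
{'centre': [286.9, 267.2], 'p': 0.75}
{'centre': [249.8, 264.0], 'p': 0.53}
{'centre': [217.6, 178.6], 'p': 0.84}
```

View pics/s6.png

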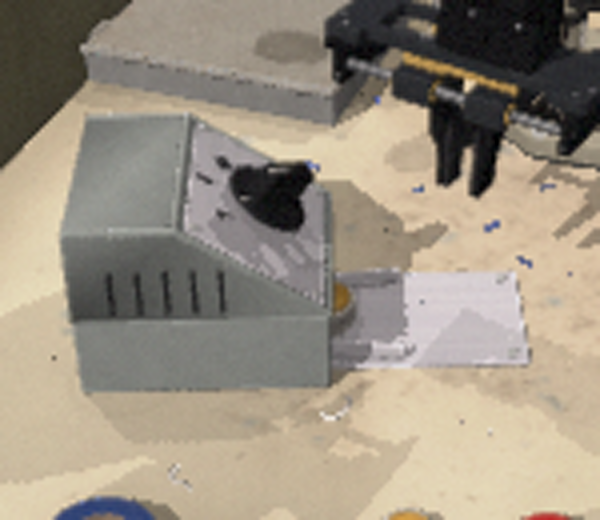

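Call:
drive_tool:
  angular:
    - [0, 0, 0]
    - [0, 0, -0.142]
    - [0, 0, -0.142]
    - [0, 0, -0.142]
    - [0, 0, -0.142]
    - [0, 0, -0.142]
    - [0, 0, -0.142]
    - [0, 0, -0.142]
    - [0, 0, -0.142]
    - [0, 0, -0.142]
    - [0, 0, -0.142]
    - [0, 0, -0.142]
    - [0, 0, -0.142]
    - [0, 0, -0.142]
    - [0, 0, -0.142]
    - [0, 0, -0.142]
    - [0, 0, 0]
  delta_pos:
    - [2, 2.4, 0]
    - [0, 0, 0]
    - [0, 0, 0]
    - [0, 0, 0]
    - [0, 0, 0]
    - [0, 0, 0]
    - [0, 0, 0]
    - [0, 0, 0]
    - [0, 0, 0]
    - [0, 0, 0]
    - [0, 0, 0]
    - [0, 0, 0]
    - [0, 0, 0]
    - [0, 0, 0]
    - [0, 0, 0]
    - [0, 0, 0]
    - [0, 0, 0]
  gripper: [1.6, 1.6, 1.6, 1.6, 1.6, 1.6, 1.6, 1.6, 1.6, 1.6, 1.6, 1.6, 1.6, 1.6, 1.6, 1.6, 1.6]

```text
time_s: 19.3
tool_pos: [0.5267, 0.1735, 0.1235]
tool_rot: [-179.8, 1.7, -160.7]
force: [0.3, 0.1, 0.6]
grip_width: 0.0157
grasp_force: 0.0
```

Run:
```python
from loc import *
goal(-60,0,.08,0,-180)
```

```text
[0.5267 0.1735 0.1235] [-179.8    1.7 -160.7] [ 41.2  32.2 -78.3 104.4  34.4  70.2  62.2] tcp in w [-63.9  -1.6] 0.12354204700175211
rotvec [-0.003  0.03   0.001] d now-tool cm [-0.26  0.17  4.36] d goal-tool cm [-0.39  0.16  4.35]
```

Call:
drive_tool:
  angular:
    - [0, 0.03, 0]
    - [0, 0, 0]
    - [0, -0.126, 0]
    - [0, -0.126, 0]
    - [0, -0.126, 0]
    - [0, -0.126, 0]
    - [0, -0.126, 0]
    - [0, 0, 0]
  delta_pos:
    - [-0.4, 0.2, 2]
    - [0, 0, 2]
    - [0, 0, 0]
    - [0, 0, 0]
    - [0, 0, 0]
    - [0, 0, 0]
    - [0, 0, 0]
    - [0, 0, 0]
  gripper: [1.6, 1.6, 1.6, 1.6, 1.6, 1.6, 1.6, 1.6]

```text
time_s: 20.1
tool_pos: [0.5212, 0.1839, 0.0779]
tool_rot: [179.0, 29.3, -160.5]
force: [0.2, -0.2, -0.1]
grip_width: 0.0162
grasp_force: 0.0
```

```bash
sed -i 's/@Ro.from_euler(.y.,lean,degrees=True).as_matrix()@Ro.from_euler(.z.,spin,degrees=True)/@Ro.from_euler("y",lean,degrees=True).as_matrix()@Ro.from_euler("z",spin,degrees=True)/' loc.py
python3 - <<'E'
from loc import *
goal(-40,0,.022,37,-180)
E
```

```text
[0.5212 0.1839 0.0779] [ 179.    29.3 -160.5] [ 54.2   0.4 -75.  129.9   0.2  20.6  88.8] tcp in w [-65.6  10.1] 0.07794648015559622
rotvec [ 0.02  -0.134  0.002] d now-tool cm [ 0.51 -1.13  6.11] d goal-tool cm [ 1.32 -1.01  6.01]
```

Call:
drive_tool:
  angular:
    - [0, 0, 0]
    - [0, 0, 0]
    - [0.02, -0.07, 0]
    - [0, -0.07, 0]
    - [0, 0, 0]
    - [0, 0, 0]
  delta_pos:
    - [0.2, -0.5, 1.8]
    - [0.2, -0.5, 1.8]
    - [0.1, 0, 0.8]
    - [0.1, 0, 0]
    - [0, 0, 0]
    - [0, 0, 0]
  gripper: [1.6, 1.6, 1.6, 1.6, 1.6, 1.6]

```text
time_s: 20.7
tool_pos: [0.5412, 0.1821, 0.0456]
tool_rot: [-179.5, 36.0, -160.2]
force: [0.2, 1.0, 0.3]
grip_width: 0.0161
grasp_force: 0.0
```

Run:
```python
from loc import *
goal(-38,0,.022,37,-180)
```

```text
[0.5412 0.1821 0.0456] [-179.5   36.  -160.2] [ 25.3   5.8 -48.3 134.5  46.5   8.   43.9] tcp in w [-47.3   1.8] 0.04555242500508402
rotvec [-0.004 -0.017  0.007] d now-tool cm [ 0.63 -0.16  2.45] d goal-tool cm [ 0.67 -0.18  2.44]
```

Call:
drive_tool:
  angular:
    - [-0.004, -0.017, 0.007]
    - [0, 0, 0]
    - [0, 0, 0]
    - [0, 0, 0]
  delta_pos:
    - [0.3, -0.16, 1.2]
    - [0.3, 0, 1.2]
    - [0, 0, 0]
    - [0, 0, 0]
  gripper: [1.6, 1.6, 1.6, 1.6]

```text
time_s: 21.1
tool_pos: [0.5494, 0.1811, 0.0312]
tool_rot: [-179.6, 36.8, -160.7]
force: [0.3, 0.3, -0.3]
grip_width: 0.0154
grasp_force: 0.0
```

Run:
```python
from loc import *
goal(9,0,.022,37,-180)
```

```text
[0.5494 0.1811 0.0312] [-179.6   36.8 -160.7] [ 14.1   7.7 -36.8 134.8  71.3   6.4  19. ] tcp in w [-40.   -1.9] 0.0312425128866252
rotvec [-0.007 -0.003  0.   ] d now-tool cm [-3.36  0.21  3.67] d goal-tool cm [-3.35  0.19  3.68]
```

Call:
drive_tool:
  angular:
    - [0, 0, 0]
    - [0, 0, 0]
    - [0, 0, 0]
  delta_pos:
    - [0.27, 0.2, 0.36]
    - [0.27, 0, 0.36]
    - [0, 0, 0]
  gripper: [1.6, 1.6, 1.6]

```text
time_s: 21.4
tool_pos: [0.5483, 0.1822, 0.022]
tool_rot: [-179.6, 36.8, -160.7]
force: [0.5, 0.6, -0.0]
grip_width: 0.0159
grasp_force: 0.0
```

Run:
```python
from loc import *
goal(9,0,.022,37,-180)
```

```text
[0.5483 0.1822 0.022 ] [-179.6   36.8 -160.7] [ 10.1   8.7 -33.2 135.1  84.7   6.4   5.4] tcp in w [-40.6  -0.4] 0.02199622869464126
rotvec [-0.007 -0.003  0.   ] d now-tool cm [-3.97  0.06  2.97] d goal-tool cm [-3.96  0.04  2.98]
```

Call:
drive_tool:
  angular:
    - [0, 0, 0]
    - [0, 0, 0]
    - [0, 0, 0]
    - [0, 0, 0]
  delta_pos:
    - [-0.8, 0, 0.6]
    - [-0.8, 0, 0.6]
    - [-0.8, 0, 0.6]
    - [0, 0, 0]
  gripper: [1.6, 1.6, 1.6, 1.6]

```text
time_s: 21.8
tool_pos: [0.5784, 0.1929, 0.0225]
tool_rot: [-179.6, 36.9, -160.8]
force: [-0.2, -0.3, 0.1]
grip_width: 0.0159
grasp_force: 0.0
```

Run:
```python
from loc import *
goal(10,0,.022,37,-180)
```

```text
[0.5784 0.1929 0.0225] [-179.6   36.9 -160.8] [  9.8  12.4 -33.2 131.1  81.3   8.   10. ] tcp in w [-8.7 -0.3] 0.0225016016710534
rotvec [-0.006 -0.002 -0.   ] d now-tool cm [-1.47  0.03  1.16] d goal-tool cm [-1.46  0.03  1.17]
```

Call:
drive_tool:
  angular:
    - [0, 0, 0]
    - [0, 0, 0]
    - [0, 0, 0]
  delta_pos:
    - [-0.48, 0, 0.36]
    - [-1.04, 0, 0.78]
    - [0, 0, 0]
  gripper: [1.6, 1.6, 1.6]

```text
time_s: 22.1
tool_pos: [0.5955, 0.199, 0.0221]
tool_rot: [-179.6, 36.9, -160.7]
force: [-0.2, 0.2, 0.4]
grip_width: 0.0158
grasp_force: 0.0
```

Run:
```python
from loc import *
goal(14,0,.022,39,-180)
```

```text
[0.5955 0.199  0.0221] [-179.6   36.9 -160.7] [  9.8  14.6 -33.5 128.8  79.3   9.   12.8] tcp in w [ 9.5 -0.2] 0.02209799682240869
rotvec [-0.006 -0.037  0.001] d now-tool cm [-0.36  0.02  0.28] d goal-tool cm [-0.35  0.02  0.29]
```

Call:
drive_tool:
  angular:
    - [0, -0.037, 0]
    - [0, 0, 0]
    - [0, 0, 0]
  delta_pos:
    - [0, 0, 0]
    - [-0.24, 0, 0.18]
    - [0, 0, 0]
  gripper: [1.6, 1.6, 1.6]

```text
time_s: 22.4
tool_pos: [0.5976, 0.1985, 0.0216]
tool_rot: [-179.3, 37.9, -160.6]
force: [0.1, -0.2, -0.5]
grip_width: 0.0159
grasp_force: 0.2
```

Run:
```python
from loc import *
goal(14,0,.022,39,-180)
```

```text
[0.5976 0.1985 0.0216] [-179.3   37.9 -160.6] [  8.4  14.6 -32.  129.3  90.9   8.8   1.2] tcp in w [11.3 -1.3] 0.021631749432897588
rotvec [-0.01  -0.019  0.002] d now-tool cm [-0.24  0.13  0.14] d goal-tool cm [-0.24  0.13  0.14]
```

Call:
drive_tool:
  angular:
    - [0, 0, 0]
    - [0, 0, 0]
    - [0, 0, 0]
  delta_pos:
    - [-0.24, 0.1, 0.18]
    - [0, 0, 0]
    - [0, 0, 0]
  gripper: [1.6, 1.6, 1.6]

```text
time_s: 22.7
tool_pos: [0.6002, 0.2003, 0.0217]
tool_rot: [-179.4, 38.0, -160.7]
force: [-1.0, -0.7, -2.1]
grip_width: 0.0157
grasp_force: 0.5
```

Call:
drive_tool:
  angular:
    - [0, 0, 0]
    - [0, 0, 0]
    - [0, 0, 0]
    - [0, 0, 0]
    - [0, 0, 0]
    - [0, 0, 0]
  delta_pos:
    - [0.8, 0, -0.6]
    - [1.2, 0, -0.9]
    - [1.2, 0, -0.9]
    - [0.8, 0, -0.6]
    - [0, 0, -2]
    - [0, 0, -2]
  gripper: [1.6, 1.6, 1.6, 1.6, 1.6, 1.6]

```text
time_s: 23.3
tool_pos: [0.5396, 0.1787, 0.038]
tool_rot: [-179.2, 37.8, -160.7]
force: [0.1, -0.1, 0.3]
grip_width: 0.016
grasp_force: 0.0
```

Run:
```python
from loc import *
goal(14,0,.022,35,-180)
q=eyes.read_camera("side");p=eyes.read_camera("top")
a=cv2.resize(q["pixels"][140:240,180:290,::-1],(440,400),interpolation=cv2.INTER_CUBIC)
b=cv2.resize(p["pixels"][100:200,200:290,::-1],(360,400),interpolation=cv2.INTER_CUBIC)
cv2.imwrite("pics/s7.png",np.hstack([a,b]))
for c in(q,p):
  for t in("flux_tin","flap","selector_grip"):
    for x in models.search_frame(c,t):print(t,x)
```

```text
[0.5396 0.1787 0.038 ] [-179.2   37.8 -160.7] [ 16.1   5.5 -39.1 136.4  75.5   5.9  13.9] tcp in w [-50.   -0.9] 0.038041392552382085
rotvec [-0.013  0.048  0.001] d now-tool cm [-4.08  0.15  5.19] d goal-tool cm [-4.32  0.09  4.98]
flux_tin {'centre': [286.7, 267.1], 'p': 0.72}
flux_tin {'centre': [250.6, 264.0], 'p': 0.67}
selector_grip {'centre': [216.9, 178.2], 'p': 0.55}
selector_grip {'centre': [224.0, 308.6], 'p': 0.28}
flux_tin {'centre': [178.2, 191.5], 'p': 0.69}
flux_tin {'centre': [181.4, 222.5], 'p': 0.67}
flap {'centre': [238.5, 128.5], 'p': 0.71}
flap {'centre': [240.9, 154.0], 'p': 0.6}
selector_grip {'centre': [240.4, 134.4], 'p': 0.54}
```

View pics/s7.png

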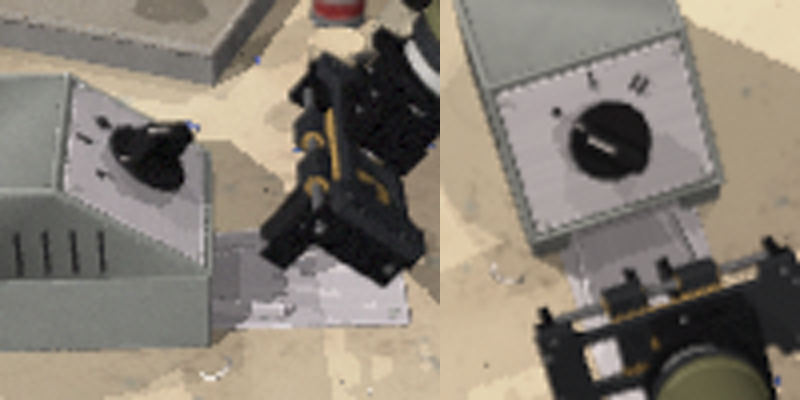

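Run:
```python
from loc import *
p=eyes.read_camera("top")
old=cv2.resize(cv2.imread("pics/top0.png"),(512,384),interpolation=cv2.INTER_AREA)[:,:,::-1]
mid=cv2.imread("pics/top4.png")  # 3x crop from (450,250)
for z in range(2,68,5):
    o=[]
    for im,k in((old,0),(p["pixels"],0),(mid,1)):
        v=[]
        for y in range(-30,31,6):
            u=proj(p,W(w,(0,y,z)))
            if k:u=(u+.5)*3-np.array([450,250])
            v.append(cv2.getRectSubPix(im[:,:,::-1].astype(np.float32) if not k else im.astype(np.float32),(1,1),tuple(map(float,u)))[0,0].mean())
        o.append(np.round(v).astype(int))
    print(z,proj(p,W(w,(0,0,z))).round(1),*o)
```

```text
2 [247.1 157.3] [113 123 123 122 121 122 122 123 124 123 121] [124 120 112 111 110 110 111 112 113 112 110] [121 132 135 132 131 131 133 132 134 131 108]
7 [247.2 156.9] [112 122 124 122 121 122 122 123 124 122 121] [123 121 112 110 110 111 111 112 113 111 110] [120 132 134 132 131 131 133 131 134 132 110]
12 [247.2 156.6] [109 121 123 121 121 121 121 122 123 122 120] [119 123 112 110 110 111 110 112 113 111 110] [117 132 134 132 131 132 133 131 135 132 114]
17 [247.2 156.2] [107 120 122 120 119 120 119 120 122 120 119] [116 124 113 110 110 111 110 112 113 110 110] [114 132 135 131 132 133 132 133 135 132 119]
22 [247.2 155.8] [105 117 120 116 117 117 117 119 118 117 116] [114 126 113 108 111 109 109 112 110 110 108] [111 132 134 129 133 131 131 132 133 132 122]
27 [247.2 155.4] [103 115 115 112 113 113 114 113 113 113 112] [113 127 110 105 109 106 109 108 107 107 104] [111 130 131 126 129 127 129 128 129 128 120]
32 [247.3 155. ] [102 108 110 108 107 108 108 107 108 106 108] [113 119 107 103 106 103 106 104 104 104 100] [111 122 125 121 122 121 122 121 123 119 116]
37 [247.3 154.6] 
[... 268 characters left out ...]
108 104 105 108 100 106]
47 [247.3 153.8] [93 92 95 92 92 92 91 92 92 90 93] [99 99 98 91 96 95 93 95 94 92 96] [102  98 104  96 101 100  94 101  97  92 102]
52 [247.3 153.4] [90 89 94 87 90 90 86 92 89 88 93] [93 94 99 86 95 92 88 96 89 91 96] [94 96 99 88 98 91 89 96 85 90 95]
57 [247.4 153. ] [88 90 93 86 90 88 90 94 89 93 93] [89 97 99 88 96 89 94 97 90 98 96] [90 95 97 85 95 87 88 93 81 92 92]
62 [247.4 152.6] [90 91 93 89 90 95 95 97 96 98 99] [ 96  99 101  95  97 102 101 104 101 105 108] [ 92  98  98  90  95  93  92  96  88  99 100]
67 [247.4 152.2] [ 92  92  94  91  92 102 101 104 103 104 108] [102 101 104 101 101 116 109 116 113 115 124] [ 99 101 102  98  98 108 102 110 101 111 118]
```

Run:
```python
from loc import *
p=eyes.read_camera("top");q=eyes.read_camera("side")
n=np.array([-np.sin(np.radians(35)),0,np.cos(np.radians(35))])
for h in(0,8,15,20,25,30):
    P=W(w,np.array([49,0,96.3])+n*h);print(h,P.round(4),proj(p,P).round(1),proj(q,P).round(1))
R=[]
for c in(p,q):
    for x in models.cut_out(c,"selector_grip"):
        if x["p"]>.3:
            ys,xs=np.nonzero(x["pixels"]);print(x["p"],x["centre"],xs.mean(),ys.mean(),xs.min(),xs.max(),ys.min(),ys.max())
    # dark pixels of the knob
    u=proj(c,W(w,np.array([49,0,96.3])+n*12)).astype(int);m=np.zeros((384,512),bool);m[u[1]-18:u[1]+18,u[0]-18:u[0]+18]=1
    d=m&(c["pixels"].max(2)<70);ys,xs=np.nonzero(d);print("dark",xs.mean(),ys.mean(),xs.min(),xs.max(),ys.min(),ys.max(),d.sum());o,dd=ray(c,(xs.mean(),ys.mean()));R.append((o,dd/np.linalg.norm(dd)))
A=sum(np.eye(3)-np.outer(d,d) for o,d in R);b=sum((np.eye(3)-np.outer(d,d))@o for o,d in R);X=np.linalg.solve(A,b);print("tri",X,inw(X))
# bright pointer line on knob, top
im=p["pixels"].astype(int);u=proj(p,W(w,np.array([49,0,96.3])+n*30)).astype(int)
for r in range(u[1]-9,u[1]+10):print(r,im[r,u[0]-12:u[0]+13].mean(1).astype(int))
print(u[0]-12)
```

```text
0 [0.6328 0.2121 0.0963] [242.2 134. ] [214.9 182.3]
8 [0.6284 0.2106 0.1029] [242.7 134.8] [216.5 180.3]
15 [0.6246 0.2093 0.1086] [243.1 135.5] [217.9 178.6]
20 [0.6219 0.2084 0.1127] [243.4 136.1] [218.9 177.3]
25 [0.6192 0.2074 0.1168] [243.8 136.6] [219.9 176. ]
30 [0.6165 0.2065 0.1209] [244.1 137.1] [220.9 174.7]
0.7 [240.0, 136.4] 241.991452991453 135.17948717948718 232 252 125 145
dark 242.4486301369863 134.8972602739726 229 252 126 144 292
0.69 [217.1, 174.8] 217.69294605809128 177.23236514522821 208 227 170 186
dark 217.59183673469389 178.0938775510204 202 227 170 187 245
tri [0.62517852 0.21112259 0.11132458] [41.5  1.5]
128 [146 141 131  78  34  25  24  25  25  24  24  23  24  24  24  26  24  26
  75 151 166 166 164 165 162]
129 [134 130  90  42  27  24  23  25  25  26  24  25  26  24  24  26  24  26
  25 136 162 164 163 161 161]
130 [130  97  74  45  29  26  19  24  25  23  24  23  24  25  22  25  24  25
  24  75 150 162 161 162 162]
131 [136  95 109  81  42  28  22  22  23  24  22  24  23  26  25  27  25  24
  23  26 131 158 163 164 165]
132 [113  54  46  77  46  27  2
[... 877 characters left out ...]
  23  21  23  25  26  25
  26  34 109 143 146 146 145]
141 [137 131  74  28  27  25  23  23  24  23  19  17  12  19  23  24  23  25
  24  64 133 145 143 144 146]
142 [142 137 103  66  34  24  23  22  21  21  22  22  19  16  18  21  28  25
  43 108 140 147 147 146 147]
143 [157 157 141 124  95  52  26  24  23  23  22  24  21  20  41  68  79  74
  97 139 145 146 146 145 146]
144 [158 158 159 160 158 112  86  71  54  49  50  46  44  68  92 129 137 138
 144 146 144 146 146 144 144]
145 [160 160 158 158 155 156 156 136 114 110 110 100  96 129 135 135 134 143
 147 146 146 144 145 144 144]
146 [158 156 156 155 155 155 156 156 155 156 156 141 136 134 135 134 138 144
 144 144 145 145 145 146 153]
232
```

```bash
cat >> loc.py <<'E'
def knob(h,spin,y=1):
    a=np.radians(35);goal(49-np.sin(a)*h,y,(96.3+np.cos(a)*h)/1000,35,spin)
def hnow():
    s=telemetry.get_obs();x,y=inw(s["tool_pos"]);a=np.radians(35);dx,dz=x-49,s["tool_pos"][2]*1000-96.3
    print("h",-np.sin(a)*dx+np.cos(a)*dz,"upslope",np.cos(a)*dx+np.sin(a)*dz,"y",y,"F along n",np.round(s["force"],1))
E
python3 -c "
from loc import *
knob(80,-180)"
```

```text
[0.5399 0.1787 0.0374] [-179.3   37.7 -160.7] [ 16.1   5.6 -39.1 136.4  76.1   5.9  13.3] tcp in w [-49.7  -1. ] 0.037434583364669975
rotvec [-0.012  0.048 -0.   ] d now-tool cm [-11.79   0.11  -6.61] d goal-tool cm [-11.46   0.2   -7.16]
```

Call:
drive_tool:
  angular:
    - [-0.012, 0.048, 0]
    - [0, 0, 0]
    - [0, 0, 0]
    - [0, 0, 0]
    - [0, 0, 0]
    - [0, 0, 0]
    - [0, 0, 0]
  delta_pos:
    - [0, 0, 0]
    - [-2.3, 0, -1.44]
    - [-2.3, 0, -1.44]
    - [-2.3, 0.1, -1.44]
    - [-2.3, 0.1, -1.44]
    - [-2.3, 0, -1.44]
    - [0, 0, 0]
  gripper: [4, 4, 4, 4, 4, 4, 4]

```text
time_s: 24.65
tool_pos: [0.5804, 0.1873, 0.1358]
tool_rot: [-178.6, 37.4, -161.1]
force: [0.7, -0.1, 1.1]
grip_width: 0.0396
grasp_force: 0.0
```

```bash
python3 -c "
from loc import *
knob(70,-225.8)"
```

```text
[0.5804 0.1873 0.1358] [-178.6   37.4 -161.1] [ 49.   -2.5 -69.  126.7   0.8  16.9  86.9] tcp in w [-8.6 -6.3] 0.13583785688842467
rotvec [-0.044  0.028 -0.804] d now-tool cm [-2.47  0.73 -0.37] d goal-tool cm [-2.23 -1.25 -0.46]
```

Call:
drive_tool:
  angular:
    - [-0.024, 0.04, 0]
    - [0, 0, 0]
    - [0, 0, -0.134]
    - [0, 0, -0.134]
    - [0, 0, -0.134]
    - [0, 0, -0.134]
    - [0, 0, -0.134]
    - [0, 0, -0.134]
    - [0, 0, 0]
  delta_pos:
    - [-1.2, 0.35, -0.1]
    - [-1.2, 0.35, -0.1]
    - [0, 0, 0]
    - [0, 0, 0]
    - [0, 0, 0]
    - [0, 0, 0]
    - [0, 0, 0]
    - [0, 0, 0]
    - [0, 0, 0]
  gripper: [4, 4, 4, 4, 4, 4, 4, 4, 4]

```text
time_s: 25.55
tool_pos: [0.5914, 0.1984, 0.1459]
tool_rot: [-153.6, 23.2, -109.5]
force: [0.2, 0.4, -0.1]
grip_width: 0.04
grasp_force: 0.0
```

```bash
python3 -c "
from loc import *
knob(60,-225.8);hnow()"
```

```text
[0.5914 0.1984 0.1459] [-153.6   23.2 -109.5] [ 52.4   2.7 -74.  122.2   9.4  22.8 126.7] tcp in w [5.4 0.7] 0.14591378742025507
rotvec [ 0.003 -0.007  0.001] d now-tool cm [-0.53 -0.5   0.56] d goal-tool cm [-0.53 -0.5   0.57]
h 65.64916801512702 upslope -7.257729748611787 y 0.7 F along n [ 0.2  0.4 -0.1]
```

Call:
drive_tool:
  angular:
    - [0, 0, 0]
    - [0, 0, 0]
    - [0, 0, 0]
    - [0, 0, 0]
    - [0, 0, 0]
  delta_pos:
    - [-0.53, -0.5, 0.56]
    - [0, 0, 0]
    - [0, 0, 1.2]
    - [0, 0, 1.2]
    - [0, 0, 0]
  gripper: [4, 4, 4, 4, 4]

```text
time_s: 26.05
tool_pos: [0.6125, 0.2067, 0.125]
tool_rot: [-153.8, 23.2, -109.6]
force: [-1.1, 1.0, -0.6]
grip_width: 0.0398
grasp_force: 0.0
```

Run:
```python
from loc import *
knob(28,-225.8);hnow()
q=eyes.read_camera("side");p=eyes.read_camera("top")
a=cv2.resize(q["pixels"][140:240,170:270,::-1],(400,400),interpolation=cv2.INTER_CUBIC)
b=cv2.resize(p["pixels"][90:190,200:300,::-1],(400,400),interpolation=cv2.INTER_CUBIC)
cv2.imwrite("pics/s8.png",np.hstack([a,b]))
```

```text
[0.6125 0.2067 0.125 ] [-153.8   23.2 -109.6] [ 39.4  10.3 -64.1 120.5  28.6  22.4 110.1] tcp in w [28.1  1.6] 0.12499294919570596
rotvec [ 0.005 -0.007 -0.001] d now-tool cm [-0.01 -0.09  0.75] d goal-tool cm [-0.01 -0.09  0.75]
h 35.49163551007958 upslope -0.6626781775652866 y 1.6 F along n [-1.1  1.  -0.6]
```

View pics/s8.png

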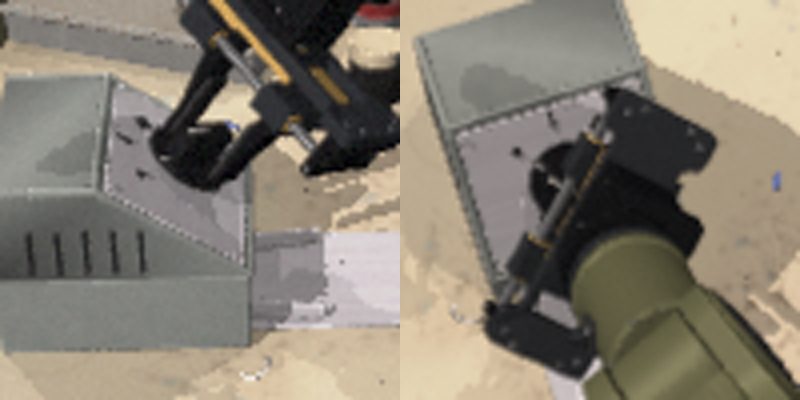

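Call:
drive_tool:
  angular:
    - [0, 0, 0]
    - [0, 0, 0]
    - [0, 0, 0]
    - [0, 0, 0]
    - [0, 0, 0]
  delta_pos:
    - [0, -0.09, 0]
    - [0, 0, 0.3]
    - [0, 0, 0.3]
    - [0, 0, 0.2]
    - [0, 0, 0]
  gripper: [2.4, 2.4, 2.4, 2.4, 2.4]
  squeeze: 5

```text
time_s: 26.65
tool_pos: [0.6186, 0.2076, 0.1204]
tool_rot: [-153.5, 23.3, -109.5]
force: [-0.5, 0.3, 0.3]
grip_width: 0.0245
grasp_force: 0.0
```

```bash
python3 -c "
from loc import *
hnow()"
```

```text
h 28.30872241733137 upslope 1.6324394611559274 y 0.4 F along n [-0.5  0.3  0.3]
```

Call:
drive_tool:
  angular:
    - [0, 0, 0]
    - [0, 0, 0]
    - [0, 0, 0]
  delta_pos:
    - [0, 0, 0.2]
    - [0, 0, 0.2]
    - [0, 0, 0]
  gripper: [2.4, 2.4, 2.4]

```text
time_s: 26.95
tool_pos: [0.6208, 0.2084, 0.1173]
tool_rot: [-153.5, 23.2, -109.4]
force: [-4.5, -1.5, 5.0]
grip_width: 0.0241
grasp_force: 3.5
```

Call:
drive_tool:
  angular:
    - [0, 0, 0]
    - [0, 0, 0]
  delta_pos:
    - [0, 0, 0.2]
    - [0, 0, 0]
  gripper: [2.4, 2.4]

```text
time_s: 27.15
tool_pos: [0.6218, 0.2087, 0.116]
tool_rot: [-153.5, 23.2, -109.5]
force: [-9.0, -3.4, 10.2]
grip_width: 0.0239
grasp_force: 6.8
```

```bash
python3 -c "
from loc import *
knob(22,-225.8);hnow()"
```

```text
[0.6218 0.2087 0.116 ] [-153.5   23.2 -109.5] [ 35.1  12.3 -60.2 119.9  33.7  22.  105.9] tcp in w [37.5  0.4] 0.1159562627196172
rotvec [ 0.002 -0.007  0.001] d now-tool cm [0.09 0.17 0.07] d goal-tool cm [0.09 0.17 0.07]
h 22.697596807892957 upslope 1.8541206133745511 y 0.4 F along n [-9.  -3.4 10.2]
```

Call:
drive_tool:
  angular:
    - [0, 0, 0]
    - [0, 0, 0]
    - [0, 0, 0]
    - [0, 0, 0]
  delta_pos:
    - [0.09, 0.12, 0]
    - [0, 0, 0]
    - [0, 0, 0]
    - [0, 0, 0]
  gripper: [1.4, 1.4, 1.4, 1.4]
  squeeze: 6

```text
time_s: 27.55
tool_pos: [0.6221, 0.2084, 0.1164]
tool_rot: [-153.3, 23.3, -109.4]
force: [-2.7, -2.2, 6.6]
grip_width: 0.0162
grasp_force: 8.8
```

```bash
python3 -c "
from loc import *
knob(22,-180);hnow()"
```

```text
[0.6221 0.2084 0.1164] [-153.3   23.3 -109.4] [ 35.2  12.2 -60.2 120.   33.7  21.7 105.9] tcp in w [37.7 -0.1] 0.11640853119373161
rotvec [-0.003 -0.004  0.8  ] d now-tool cm [0.08 0.24 0.09] d goal-tool cm [0.23 0.11 0.09]
h 22.953358165761024 upslope 2.2773615618888154 y -0.1 F along n [-2.7 -2.2  6.6]
```

Call:
drive_tool:
  angular:
    - [0, 0, 0]
    - [0, 0, 0]
    - [0, 0, 0.134]
    - [0, 0, 0.134]
    - [0, 0, 0.134]
    - [0, 0, 0.134]
    - [0, 0, 0.134]
    - [0, 0, 0.13]
    - [0, 0, 0]
    - [0, 0, 0]
  delta_pos:
    - [0, 0, 0.2]
    - [0, 0, 0]
    - [0, 0, 0]
    - [0, 0, 0]
    - [0, 0, 0]
    - [0, 0, 0]
    - [0, 0, 0]
    - [0, 0, 0]
    - [0, 0, 0]
    - [0, 0, 0]
  gripper: [1.4, 1.4, 1.4, 1.4, 1.4, 1.4, 1.4, 1.4, 1.4, 1.4]

```text
time_s: 28.55
tool_pos: [0.6224, 0.2088, 0.1158]
tool_rot: [-179.6, 34.8, -160.7]
force: [-24.7, -9.7, 29.7]
grip_width: 0.0157
grasp_force: 26.7
```

```bash
python3 -c "
from loc import *
knob(40,-180);hnow()
s=telemetry.get_obs();print(s['force'],s['wrist_torque'],s['grip_width'])"
```

```text
[0.6224 0.2088 0.1158] [-179.6   34.8 -160.7] [ 25.7   9.7 -49.9 120.2  26.6  20.4  65.5] tcp in w [38.1  0.3] 0.1157870588007493
rotvec [-0.006 -0.004  0.001] d now-tool cm [ 0.23  0.06 -1.78] d goal-tool cm [ 0.23  0.07 -1.78]
h 22.214847210039974 upslope 2.248560459147061 y 0.3 F along n [-24.7  -9.7  29.7]
[-24.66418051  -9.71423042  29.6547902 ] [-0.5850012   1.55531283 -0.06154319] 0.015653808099567915
```

Call:
drive_tool:
  angular:
    - [0, 0, 0]
    - [0, 0, 0]
    - [0, 0, 0]
    - [0, 0, 0]
    - [0, 0, 0]
    - [0, 0, 0]
    - [0, 0, 0]
    - [0, 0, 0]
    - [0, 0, 0]
    - [0, 0, 0]
    - [0, 0, 0]
    - [0, 0, 0]
  delta_pos:
    - [0, 0, -0.3]
    - [0, 0, -0.3]
    - [0, 0, -0.2]
    - [0, 0, 0]
    - [0, 0, 0]
    - [0, 0, 0]
    - [0, 0, -1]
    - [0, 0, -2]
    - [0, 0, -3]
    - [0, 0, -3]
    - [0, 0, -3]
    - [0, 0, 0]
  gripper: [1.4, 1.4, 1.4, 1.4, 4, 4, 4, 4, 4, 4, 4, 4]

```text
time_s: 29.75
tool_pos: [0.5584, 0.1851, 0.2138]
tool_rot: [-179.5, 34.8, -160.8]
force: [0.6, -0.9, -0.1]
grip_width: 0.0402
grasp_force: 0.0
```

Run:
```python
from loc import *
state();hnow()
q=eyes.read_camera("side");p=eyes.read_camera("top")
n=np.array([-np.sin(np.radians(35)),0,np.cos(np.radians(35))])
im=p["pixels"].astype(int);u=proj(p,W(w,np.array([49,0,96.3])+n*30)).astype(int);print(u[0]-10)
for r in range(u[1]-14,u[1]+10):print(r,im[r,u[0]-10:u[0]+9].mean(1).astype(int))
```

```text
[0.5584 0.1851 0.2138] [-179.5   34.8 -160.8] [ 36.5 -14.4 -51.4 122.5 -21.8  33.  106.3] tcp in w [-30.1  -1.1] 0.2137725034461349
h 141.5977374610148 upslope 2.5845331926107917 y -1.1 F along n [ 0.6 -0.9 -0.1]
234
123 [168 167 165 165 167 155 164 167 166 166 167 167 168 168 168 113 123 142
 148]
124 [166 168 168 168 162 157 152 152 150 151 154 159 161 165 166 158 162 154
 162]
125 [164 162 159 153 133 110  94  78  57  56  81 108 112 140 161 166 166 167
 168]
126 [161 145 133  90  74  71 113  64  24  25  25  26  28  48 132 157 166 167
 166]
127 [143 134  93  43  25  54 126  70  27  23  26  26  25  24  25 101 149 163
 165]
128 [131  89  42  23  26  26  49  34  27  24  22  25  23  25  26  26 100 155
 166]
129 [ 78  29  18  19  24  25  25  27  27  27  21  23  24  24  26  25  24 136
 163]
130 [ 52  21  21  20  21  26  27  31  64  41  25  22  21  26  25  24  25  74
 150]
131 [ 29  17  21  21  18  24  27  35 124  70  22  19  22  23  22  23  26  24
 131]
132 [ 19  21  21  19  19  20  20  20 133  86  32  21  21  22  23  23  22  24
  76]
133 [19 19 20 19 18 19 20 20 82 91 46 22 22 23 20 23 
[... 388 characters left out ...]
21  19  21  18  21  21  22  30
 112]
139 [ 27  20  20  20  20  16  16  19  21  21  21  19  19  17  21  21  21  65
 134]
140 [ 39  20  20  20  18  19  19  21  22  21  21  22  20  20  21  19  40 111
 141]
141 [ 56  25  21  18  19  18  18  17  20  22  19  20  20  20  21  39  88 137
 145]
142 [101  56  25  17  17  19  19  16  18  22  21  19  18  21  28  87 130 143
 144]
143 [129 102  76  48  27  15  19  20  18  21  21  17  21  22  45 122 145 147
 147]
144 [131 131 131 102  74  66  51  35  46  29  20  21  18  37  74 128 145 146
 145]
145 [130 129 128 127 129 123 111  97 106  72  44  53  70  89 130 144 146 146
 145]
146 [128 128 127 127 127 134 151 157 151 122  98 110 131 138 144 146 145 144
 145]
```

Run:
```python
from loc import *
p=eyes.read_camera("top")
a=np.radians(35);n=np.array([-np.sin(a),0,np.cos(a)]);u=np.array([np.cos(a),0,np.sin(a)]);v=np.array([0,1,0])
obs=np.array([242.3,130.3])-np.array([243.4,137.2]);print("obs",np.degrees(np.arctan2(-obs[0],-obs[1])))
old=np.array([237.3,134.3])-np.array([242.6,137.4]);print("old obs",np.degrees(np.arctan2(-old[0],-old[1])))
for t in(-.1,0,.1,.6,.7,.8,.9,1.0):
    d=u*np.cos(.8-t)+v*np.sin(.8-t);c=np.array([49,0,96.3])+n*36
    A=proj(p,W(w,c+d*20));B=proj(p,W(w,c+d*2));e=A-B;print(t,np.degrees(np.arctan2(-e[0],-e[1])),A.round(1),B.round(1))
```

```text
obs 9.057888128617641
old obs 59.67639313744998
-0.1 69.87245695949386 [238.  135.4] [243.8 137.6]
0 63.99875292287247 [238.3 134.8] [243.9 137.5]
0.1 58.05720351293463 [238.7 134.2] [243.9 137.4]
0.6 27.702036906901316 [241.3 131.8] [244.2 137.2]
0.7 21.60458544174501 [242.  131.5] [244.2 137.2]
0.8 15.535990780447287 [242.7 131.3] [244.3 137.2]
0.9 9.5106501432671 [243.3 131.1] [244.4 137.1]
1.0 3.5406654024413418 [244. 131.] [244.4 137.1]
```

Run:
```python
from loc import *
from scipy.optimize import brentq
a=np.radians(35);n=np.array([-np.sin(a),0,np.cos(a)]);u=np.array([np.cos(a),0,np.sin(a)]);v=np.array([0,1,0])
for k in range(2):
    p=eyes.read_camera("top")
    im=p["pixels"].astype(float).mean(2)[130:138,241:246]-24;im[im<6]=0
    ys,xs=np.mgrid[130:138,241:246];cx,cy=(im*xs).sum()/im.sum(),(im*ys).sum()/im.sum()
    C=np.cov(np.stack([xs.ravel(),ys.ravel()]),aweights=im.ravel());e=np.linalg.eigh(C)[1][:,1];e*=-np.sign(e[1])
    ang=np.degrees(np.arctan2(-e[0],-e[1]))
    def f(t):
        d=u*np.cos(.8-t)+v*np.sin(.8-t);c=np.array([49,0,96.3])+n*36
        g=proj(p,W(w,c+d*20))-proj(p,W(w,c+d*2));return np.degrees(np.arctan2(-g[0],-g[1]))-ang
    print(cx,cy,ang,brentq(f,.3,1.3))
    for h in(29,36):print(h,proj(p,W(w,np.array([49,0,96.3])+n*h+u*11)))
```

```text
242.82705634227176 133.49020789394396 13.631596887876439 0.8315185805979269
29 [243.01956665 133.47583205]
36 [243.47239738 134.22447331]
242.83792892156865 133.53860294117646 13.44130222332491 0.8346722364815011
29 [243.01956665 133.47583205]
36 [243.47239738 134.22447331]
```

```bash
python3 -c "
from loc import *
print(env.sign_off())"
```

```text
the job is handed in; nothing more can be done
None
```

The job is handed in: the flux tin is pushed inside the warmer (rear edge about 30 mm past the front face), and the selector reads about 0.83 rad at the single bar and looks sprung out. The cameras could not confirm that the flap fell shut. The gripper's body also bumped the knob with about 23 N earlier on, but the knob stayed at the dot.

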